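# Take the slicer's thin plate out to dry

### The arm

A 6-joint arm with a two-finger parallel gripper is mounted at the origin on a cart in front of the work surface, level with it; the furniture and walls round the work are solid. World frame = base frame: x ahead of the robot, y to its left, z up, the work surface at z = 0. Lengths are in m, angles in rad, forces in N, time in s.
With the tool pointing down it reaches from about 0.425 to 0.95 m from the base axis. Payload 3.5 kg.
Tool frame: the origin (TCP) lies at the very end of the fingers, on their centre line; the grasp point (between the pads) lies 19 mm behind it (grip_depth is the distance from the TCP to the grasp point, in m); x points along the fingers, z is the direction in which the jaws open and shut, and the axes are right-handed (so a half turn about x gives the same grasp; the last joint's range is limited). The gripper opens to 85 mm and grips with 20 to 120 N. Pads are 22 mm wide; open, the fingers measure 114 mm over their backs; the gripper's body (76 mm by 85 mm) begins 54 mm behind the grasp point. The pads swing forward as they close: fully open they stand 13 mm farther back than shut.
Start: joints at [1.079, 0.286, 1.577, -0, 1.279, -0.15], TCP at [0.226, 0.636, 0.202] pointing down, gripper open.
Joint ranges: [-2.77, 2.77], [-0.9, 2.22], [0.21, 2.48], [-1.53, 4.67], [0.24, 2.81], [-2.84, 2.84]. Speed limits (rad/s): [2.79, 2.79, 3.14, 3.14, 3.14, 3.14].

### API

Orientations are given as a unit quaternion [x, y, z, w].
In Python, from plant import get_state, read_camera, calibration, sign_off, recognise, grip_depth gives the robot as it stands. The module is installed in compiled form; this text tells all that it offers.
- The arm moves only by the tool servo_tool, never from a script. Its argument "deltas" is a list that holds one entry, the list of rows, each a list of 4 numbers: the shift along the world's x, y, z scaled (see below), then the turn about the world's z scaled (see below). In form: [[[tx, ty, tz, spin], ...]]. A call has exactly 5 rows; each row is the pose to reach, as a shift and turn from the pose commanded when the call began; what a row does not reach only later rows make up. The controller multiplies each number of a shift by 10 cm and each number of a turn by 90 degrees. A row lasts 1/10 s, in which the tool goes at most 50 mm and 8.59 degrees, less where a joint would pass 70% of its speed; a pose out of reach is approached as far as the arm can. A call with a number of a shift or a turn outside -1 to 1 is refused whole. A call with a gripper value outside its range is refused whole. "claw" is the gripper's target within -1 to 1 (fully open at 1, half-way at 0, shut at -1), set as the call begins (left out, the last holds). The fingers move at their own pace and stop on an object; "force" is the grip in N (left out, the last holds). Time passes only in rows, so rows that repeat a pose let the fingers close, or fill a call up. It gives the time, the measured TCP pose, the force and the opening at its end, in the units of the state.
- get_state(): the state, without advancing time (a new reading comes with each control period).
- read_camera(name): name is "scene" or "top" or "wrist"; returns the picture (384x512x3 uint8, blue, green, red); there is no depth.
- calibration(name): a dict with "intrinsics" (3x3 intrinsics, pixels), "R" (3x3) and "t" (3): a world point X has camera coordinates R X + t; the wrist camera has in their place "T_tool_cam" (4x4, takes a point from camera to tool coordinates, whose origin is the TCP and whose axes are the tool frame's). Camera axes: x right, y down, z forward; pixel columns grow to the right and rows downward; lengths in m; the calibration is good to about 2 mm. A picture is of the moment at which its call begins: read the wrist's pose just before it. calibration takes no time and is no camera call.
- sign_off(): hands the job in, once; it reports no verdict.
Trained networks look in the newest picture that a camera, given by its name, has taken for a name from the list of things; names that differ only in an ending like _2 or _b are one class to them, and where a whole thing is asked for, a point or a joint stands for the part that bears it (a point fixed in the world has none). Each returns a list of dicts, best first, with "p" (0 to 1); they miss things now and then, are a little off and sometimes report something else, mostly with a low value. They report only what shows in the picture. A call takes as long as a camera call.
- recognise(camera, query): "at" ([x, y, z] in m, in world coordinates, good to about 4 mm: the middle of the surface that is visible of it).
The state is a dict: "time": time; "qpos": joint angles; "dq": joint speeds; "joint_efforts": joint torques, N m; "eef_pos": TCP position; "tcp_rot": TCP orientation; "contact_force": force on the tool from outside, world axes, zero at the start; "wrist_torque": the same for the moment, N m; "opening": opening from 0.0 (shut) to 1.0 (fully open).
Only numpy, scipy, OpenCV 4.12 (cv2) and the standard library are available. Lean on these libraries where they do the work, as an engineer would, in place of code of your own. Each camera call takes 0.05 s, during which the arm holds its last target. There are 200 camera calls.

### The job

Take the thin steel insert plate out of the vegetable slicer: touch down on it slowly with shut fingertips, press lightly and slide it along its channel, out of the open end, until about a third of it overhangs, and let go of it there, lying flat. Then pinch the overhanging part by its two long edges, lift the plate away and lay it flat on the ribbed drying mat, wholly on it, without dropping it. Don't press hard on the slicer, and leave the other things on the worktop where they are.

Things in the scene. Friction and masses are not known exactly. Their poses are not given: they have to be found in the camera images.
- slicer: White vegetable slicer base, fixed to the worktop, 100 mm wide (x), 170 mm long (y), 38.5 mm high, grey loop handle 30 mm long beyond its +y end. Origin: centre of its underside. A channel runs along its y axis in the top: floor 36 mm above the origin, from a back stop at y = +73 mm to the open end (mouth) at y = -85 mm. Rails and back stop stand 2.5 mm over the floor, almost flush with the plate.
- slicer_mouth (a point): Middle of the channel floor's edge at the open end, 36 mm above the worktop; axes as the slicer's: the plate is slid out along -y. The plate can be gripped only where it overhangs this edge.
- insert_plate: Thin flat rectangular plate of polished steel, 50 mm (x) by 140 mm (y) by 3 mm, about 0.11 kg, lying in the slicer's channel with its front end some 13 to 18 mm inside the mouth. Origin: centre of its underside; y along its length, its -y end leads out of the mouth.
- plate_center (a point): Centre of the plate, half-way up its 3 mm; axes as the plate's.
- plate_front (a point): Middle of the plate's front (-y) end, the one nearer the mouth; 70 mm from the centre.
- plate_back (a point): Middle of the plate's back (+y) end; 70 mm from the centre.
- drying_mat: Grey ribbed drying mat, fixed, 200 mm (x) by 116 mm (y) by 5 mm, flat on the worktop to the right of the slicer. Origin: centre of its underside; its top is 5 mm above it.
- tin_small: Low food tin, 86 mm across, 40 mm high; leave it alone. Origin: centre of its underside.
- amber_jar: Small jar with red lid, 59 mm across, 86 mm high; leave it alone. Origin: centre of its underside.
- spice_0: Spice jar with black cap, 41 mm across, 105 mm high; leave it alone. Origin: centre of its underside.
- soap_pump: White pump bottle, 172 mm high; leave it alone. Origin: centre of its underside.
- fork_a: Steel fork, 204 mm long, lying along the worktop's front edge, in front of the sink; leave it alone. Origin: centre of its underside.
- slicer_clip (a point): Small sprung steel clip in the channel's +x rail, 30 to 60 mm inside the mouth. It pushes sideways on the plate with about 6 N and brakes its sliding with some 3 N. Steel is slick: fingertips pressing down with 15 to 22 N carry the plate along, with under 12 N or so they slip over it; over 30 N is too hard. Touch down at about 10 mm/s.

How it is judged:
On the way, in this order (a step that is already met when the one before it is completed fails the run):
1. the plate lies flat in the channel, let go, with 35 to 62 mm of it overhanging the open end (y of plate_front in the frame of slicer_mouth between -0.062 and -0.035 m and z of plate_center in the frame of slicer_mouth below 0.004 m and angle between insert_plate's own z axis and vertical below 0.05 rad and contact force between the fingers and insert_plate below 0.2 N), for 0.2 s.
2. the plate is lifted clear of the slicer in the fingers (z of plate_back in the frame of slicer_mouth above 0.01 m and contact force between insert_plate and slicer below 0.05 N and contact force between the fingers and insert_plate above 1 N), for 0.1 s.
At the end, for the whole second after the job is handed in: The plate lies flat (within 0.05 rad) and at rest on the drying mat, wholly inside the mat's outline (either way round, 2 to 4 mm allowed), let go (y of plate_front in the frame of drying_mat between -0.037 and 0.037 m and y of plate_back in the frame of drying_mat between -0.037 and 0.037 m and x of plate_front in the frame of drying_mat between -0.102 and 0.102 m and x of plate_back in the frame of drying_mat between -0.102 and 0.102 m and z of plate_center in the frame of drying_mat below 0.01 m and angle between insert_plate's own z axis and vertical below 0.05 rad and linear speed of insert_plate below 0.01 m/s and contact force between the fingers and insert_plate below 0.1 N); the robot touches nothing.
It fails at once if the plate is pressed into the slicer, or struck, with more than about 30 N (beyond the 14 N that the clip's squeeze counts for) (contact force between insert_plate and slicer above 44 N).
It fails at once if the fingers or arm press on the slicer itself with more than 40 N (contact force between the arm and slicer above 40 N).
It fails at once if the plate is dropped (falls free faster than 0.8 m/s, some 35 mm) (linear speed of insert_plate above 0.8 m/s and contact force between the fingers and insert_plate below 0.05 N).
It fails at once if the tin, jar, spice jar, pump bottle or fork is moved more than 20 mm (distance of any of tin_small, amber_jar, spice_0, soap_pump, fork_a from where it was at the start of the episode above 0.02 m).
It also fails if it takes over 61 s, if anything falls off the work surface, if the arm or the gripper's body presses on something with over 40 N, if the wrist force passes 120 N, or if a joint passes its speed limit or range.

## Working session

There is one attempt and no reset: what is moved stays moved. The work goes in short steps, Python scripts to look and compute and a tool call to move; the robot and the scene stay as the last step left them, time stands still between calls to the robot, and variables do not carry over. Pictures are saved under pics/ and viewed, about 8 in all and at most 12, crops included, and the job is handed in when it is done.

Besides the shell and the picture viewer there is one more tool, called as name([rows], argument=value, ...), one row to a line, values as JSON. servo_tool: Moves the arm, as the interface text tells. Its arguments: {"type":"object","properties":{"deltas":{"type":"array"},"claw":{"type":"number"},"force":{"type":"number"}},"required":["deltas"]}

```bash
mkdir -p pics
cat > h.py <<'E'
import numpy as np, cv2
from plant import *
def proj(cam,P):
    c=calibration(cam);p=np.array(c['R'])@np.array(P)+np.array(c['t']);q=np.array(c['intrinsics'])@p;return q[:2]/q[2]
def unproj(cam,uv,z):
    c=calibration(cam);R=np.array(c['R']);t=np.array(c['t']);d=R.T@np.linalg.inv(np.array(c['intrinsics']))@np.array([uv[0],uv[1],1.]);o=-R.T@t
    return o+d*(z-o[2])/d[2]
E
python3 - <<'E'
from h import *
s=get_state();print({k:np.round(v,3).tolist() for k,v in s.items()}, grip_depth)
ims=[]
for c in ('top','scene'):
    im=read_camera(c);cv2.imwrite(f'pics/{c}0.png',im)
    for q in ('slicer','slicer_mouth','insert_plate','plate_front','plate_back','drying_mat'):
        print(c,q,[(np.round(r['at'],4).tolist(),round(r['p'],2)) for r in recognise(c,q)[:2]])
    for q in ('tin_small','amber_jar','spice_0','soap_pump','fork_a'):
        if c=='top':print(c,q,[(np.round(r['at'],3).tolist(),round(r['p'],2)) for r in recognise(c,q)[:1]])
a=cv2.imread('pics/top0.png');cv2.imwrite('pics/topbig.png',cv2.resize(a,(800,600),interpolation=cv2.INTER_CUBIC))
print(get_state()['time'])
E
```

```text
{'time': 0.0, 'qpos': [1.079, 0.287, 1.578, -0.0, 1.279, -0.15], 'dq': [-0.0, -0.0, 0.002, -0.001, -0.001, -0.002], 'joint_efforts': [0.0, -40.598, -29.263, -0.0, 0.006, -0.0], 'eef_pos': [0.226, 0.635, 0.2], 'tcp_rot': [-0.408, 0.579, 0.407, 0.577], 'contact_force': [0.603, -0.832, 0.017], 'wrist_torque': [-0.047, 0.028, 0.001], 'opening': 1.0} 0.0187
top slicer [([0.5077, 0.2748, 0.0392], 0.62), ([0.6265, 0.2542, 0.0998], 0.17)]
top slicer_mouth [([0.5031, 0.2727, 0.0411], 0.78)]
top insert_plate [([0.5157, 0.2633, 0.0409], 0.6)]
top plate_front [([0.5186, 0.2656, 0.0437], 0.76), ([0.5049, 0.277, 0.0434], 0.74)]
top plate_back [([0.5148, 0.2643, 0.0363], 0.68), ([0.6667, 0.117, 0.0871], 0.2)]
top drying_mat [([0.5232, 0.0572, 0.0128], 0.61)]
top tin_small [([0.71, 0.044, 0.031], 0.65)]
top amber_jar [([0.663, 0.12, 0.09], 0.83)]
top spice_0 [([0.627, 0.253, 0.102], 0.54)]
top soap_pump []
top fork_a [([0.418, -0.327, 0.003], 0.76)]
scene slicer [([0.4908, 0.2424, 0.0388], 0.73), ([0.6996, 0.0254, 0.035], 0.44)]
scene slicer_mouth [([0.4886, 0.2433, 0.0357], 0.76)]
scene insert_plate [([0.515, 0.2589, 0.0342], 0.61)]
scene plate_front [([0.5163, 0.2548, 0.0346], 0.63), ([0.489, 0.2472, 0.0358], 0.24)]
scene plate_back [([0.5156, 0.2592, 0.0411], 0.65)]
scene drying_mat [([0.5176, 0.0445, 0.0042], 0.69), ([0.5171, 0.2557, 0.0381], 0.2)]
0.95
```

View pics/topbig.png

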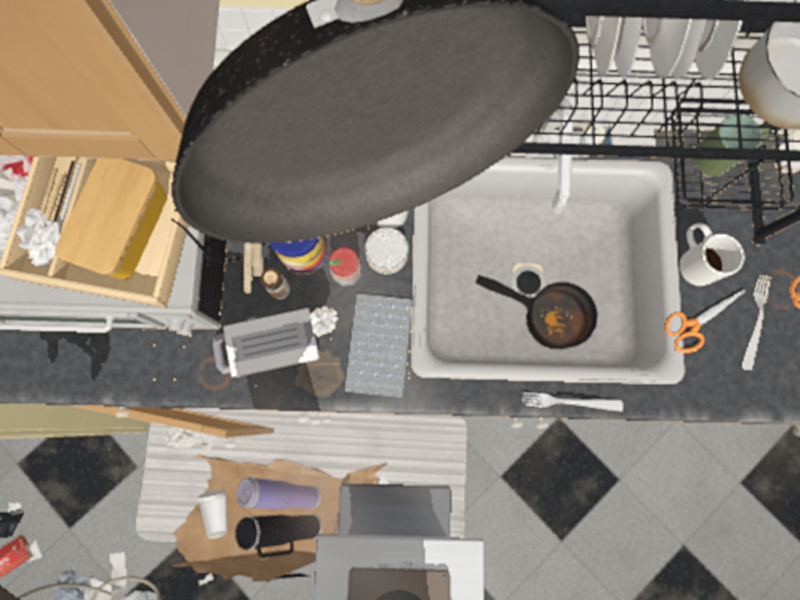

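View pics/scene0.png

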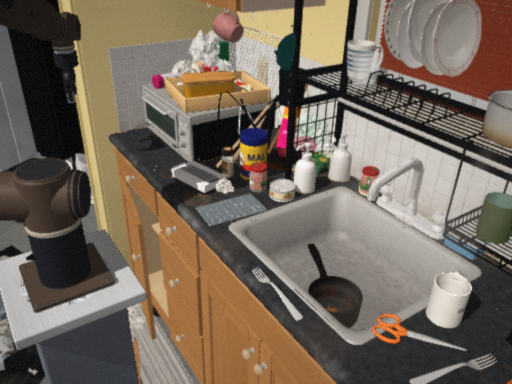

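The top view shows the slicer at about (268,343) with its handle on the left (+y) and its mouth on the right at about (315,337). The mat is at about (378,345). The scene view agrees.

Run:
```python
from h import *
from scipy.spatial.transform import Rotation as Ro
s=get_state();print(Ro.from_quat(s['tcp_rot']).as_matrix().round(3))
k=.64
for n,uv,z in [('bl',(228,377),.036),('br',(318,358),.036),('tr',(308,310),.036),('tl',(222,327),.036),('mat1',(357,295),.005),('mat2',(411,298),.005),('mat3',(402,397),.005),('mat4',(346,391),.005)]:
    print(n,unproj('top',np.array(uv)*k,z).round(4))
c=calibration('wrist');print(np.round(c['T_tool_cam'],3),np.round(c['intrinsics'],0))
a=cv2.imread('pics/top0.png')[180:265,120:290];cv2.imwrite('pics/crop.png',cv2.resize(a,(800,400),interpolation=cv2.INTER_CUBIC))
```

```text
[[ 0.    -0.942  0.335]
 [ 0.     0.335  0.942]
 [-1.    -0.     0.   ]]
bl [0.4414 0.3426 0.036 ]
br [0.4831 0.1698 0.036 ]
tr [0.578  0.1945 0.036 ]
tl [0.5391 0.362  0.036 ]
mat1 [0.6176 0.1001 0.005 ]
mat2 [ 0.6145 -0.0107  0.005 ]
mat3 [0.4133 0.0029 0.005 ]
mat4 [0.4221 0.1145 0.005 ]
[[-0.    -0.303  0.953 -0.172]
 [-0.001 -0.953 -0.303  0.078]
 [ 1.    -0.001  0.     0.   ]
 [ 0.     0.     0.     1.   ]] [[271.   0. 255.]
 [  0. 271. 193.]
 [  0.   0.   1.]]
```

View pics/crop.png

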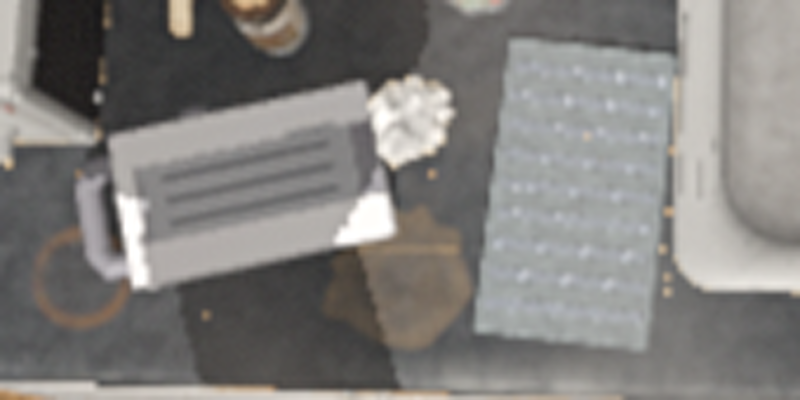

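servo_tool([
  [[0.1,-0.2,0,-0.05],[0.2,-0.4,0,-0.13],[0.3,-0.6,0,-0.2],[0.4,-0.8,0,-0.25],[0.5,-1,0,-0.3]],
], claw=-1, force=30)

```text
time: 1.45
eef_pos: [0.2765, 0.5352, 0.2018]
tcp_rot: [-0.26, 0.657, 0.261, 0.657]
contact_force: [-0.5, -0.1, -0.4]
opening: 0.146
```

servo_tool([
  [[0.15,-0.2,0,-0.05],[0.3,-0.4,0,-0.1],[0.45,-0.6,0,-0.15],[0.6,-0.8,0,-0.2],[0.75,-1,0,-0.23]],
])

```text
time: 1.95
eef_pos: [0.3518, 0.4351, 0.2019]
tcp_rot: [-0.138, 0.693, 0.139, 0.694]
contact_force: [0.0, 0.0, -0.5]
opening: -0.0
```

servo_tool([
  [[0.15,-0.2,0,-0.02],[0.3,-0.4,0,-0.04],[0.45,-0.6,0,-0.06],[0.6,-0.8,0,-0.08],[0.75,-1,0,-0.1]],
])

```text
time: 2.45
eef_pos: [0.4268, 0.3351, 0.202]
tcp_rot: [-0.084, 0.702, 0.084, 0.702]
contact_force: [0.3, 0.5, -0.1]
opening: 0.005
```

servo_tool([
  [[0.2,-0.15,-0.1,0],[0.4,-0.3,-0.2,0],[0.6,-0.4,-0.3,0],[0.8,-0.5,-0.4,0],[0.8,-0.5,-0.4,0]],
])

```text
time: 2.95
eef_pos: [0.5072, 0.2843, 0.1601]
tcp_rot: [-0.084, 0.703, 0.083, 0.701]
contact_force: [0.3, 0.0, -0.1]
opening: -0.002
```

```bash
cat >> h.py <<'E'
from scipy.spatial.transform import Rotation as Ro
def wcam(s):
    c=calibration('wrist');T=np.eye(4);T[:3,:3]=Ro.from_quat(s['tcp_rot']).as_matrix();T[:3,3]=s['eef_pos'];return T@np.array(c['T_tool_cam']),np.array(c['intrinsics'])
def wun(s,uv,z):
    T,K=wcam(s);d=T[:3,:3]@np.linalg.inv(K)@np.array([uv[0],uv[1],1.]);o=T[:3,3];return o+d*(z-o[2])/d[2]
def wproj(s,P):
    T,K=wcam(s);p=T[:3,:3].T@(np.array(P)-T[:3,3]);q=K@p;return q[:2]/q[2]
E
python3 - <<'E'
from h import *
s=get_state();im=read_camera('wrist');cv2.imwrite('pics/w1.png',cv2.resize(im,(800,600),interpolation=cv2.INTER_CUBIC));cv2.imwrite('pics/w1raw.png',im)
print({k:np.round(s[k],4).tolist() for k in ('time','eef_pos','tcp_rot','contact_force','opening','qpos')})
import pickle;pickle.dump(s,open('s1.pkl','wb'))
for q in ('slicer','slicer_mouth','insert_plate','plate_front','plate_back','slicer_clip','drying_mat'):
    print(q,[(np.round(r['at'],4).tolist(),round(r['p'],2)) for r in recognise('wrist',q)[:2]])
E
```

```text
{'time': 2.95, 'eef_pos': [0.5072, 0.2843, 0.1601], 'tcp_rot': [-0.0839, 0.7029, 0.0832, 0.7014], 'contact_force': [0.2958, 0.0027, -0.1265], 'opening': -0.0019, 'qpos': [0.3367, 0.1213, 1.8478, -0.0006, 1.1747, 0.1001]}
slicer [([0.4947, 0.3059, 0.0367], 0.67)]
slicer_mouth [([0.499, 0.3064, 0.0379], 0.95)]
insert_plate [([0.5112, 0.2837, 0.0364], 0.56), ([0.4932, 0.3066, 0.036], 0.44)]
plate_front [([0.5105, 0.2821, 0.0362], 0.83)]
plate_back [([0.5122, 0.2792, 0.0358], 0.89)]
slicer_clip [([0.4968, 0.3054, 0.0434], 0.71)]
drying_mat [([0.5499, 0.0614, 0.0079], 0.78)]
```

View pics/w1.png

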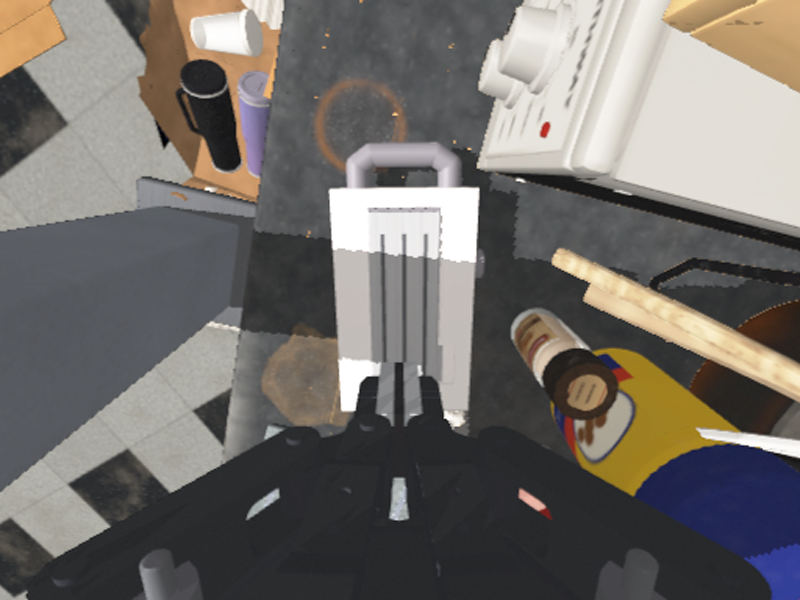

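Run:
```python
from h import *
import pickle
s=pickle.load(open('s1.pkl','rb'))
P={}
for n,uv,z in [('tl',(330,188),.0385),('tr',(478,187),.0385),('bl',(342,411),.0385),('chTL',(369,210),.0385),('chTR',(440,209),.0385),('chR',(441,345),.0385),('chL',(371,345),.0385)]:
    P[n]=wun(s,np.array(uv)/1.5625,z);print(n,P[n].round(4))
print(wproj(s,s['eef_pos'])*1.5625)
y=P['tl']-P['bl'];print(np.linalg.norm(y),np.arctan2(-y[0],y[1]));x=P['tr']-P['tl'];print(np.linalg.norm(x),np.arctan2(x[1],x[0]))
r=np.array([[np.cos(.237),-np.sin(.237)],[np.sin(.237),np.cos(.237)]])
for n,o in [('tl',(-.05,.085)),('tr',(.05,.085)),('bl',(-.05,-.085))]: print('centre',P[n][:2]-r@np.array(o))
# crumple height via top & scene
best=[(np.linalg.norm(proj('scene',unproj('top',(207.2,205.5),z))-np.array([224,185.5])),z) for z in np.arange(0,.12,.005)];print(min(best),unproj('top',(207.2,205.5),min(best)[1]))
a=cv2.imread('pics/scene0.png')[150:230,160:280];b=cv2.resize(a,(780,520),interpolation=cv2.INTER_CUBIC);cv2.imwrite('pics/scrop.png',b)
```

```text
tl [0.4471 0.3367 0.0385]
tr [0.5433 0.3605 0.0385]
bl [0.4882 0.1709 0.0385]
chTL [0.4756 0.3287 0.0385]
chTR [0.5224 0.3406 0.0385]
chR [0.5495 0.244  0.0385]
chL [0.4984 0.2317 0.0385]
[398.64861789 352.7975864 ]
0.17086756808401882 0.2427506333302569
0.09911307545520215 0.24269704624043123
centre [0.51568461 0.26583414]
centre [0.51468834 0.26617439]
centre [0.51684276 0.26522427]
(np.float64(0.28037451837269833), np.float64(0.02)) [0.55914108 0.16389197 0.02      ]
```

View pics/scrop.png

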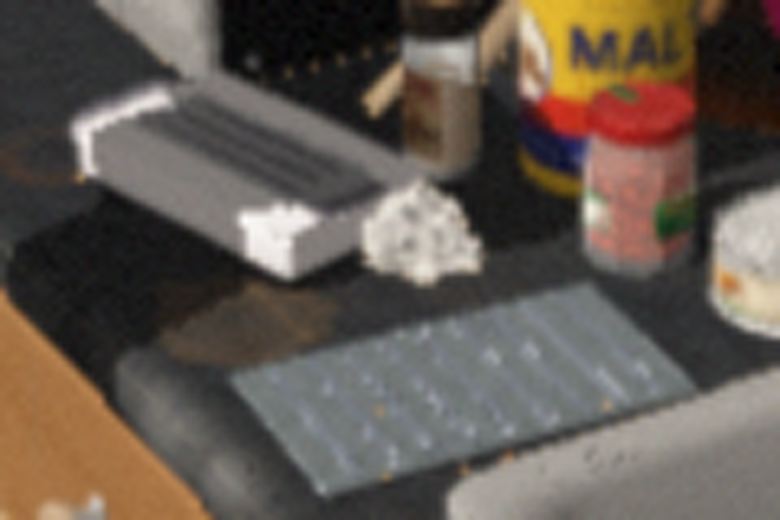

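The scene crop shows an unlisted white crumpled ball at about (420,235), right beside the +x half of the mouth. I'll look at it and the plate front from closer up.

servo_tool([
  [[0.05,-0.2,0,0],[0.1,-0.4,0,0],[0.15,-0.6,0,0],[0.22,-0.9,0,0],[0.22,-0.9,0,0]],
])

```text
time: 3.85
eef_pos: [0.5288, 0.1939, 0.1622]
tcp_rot: [-0.084, 0.702, 0.083, 0.702]
contact_force: [-0.1, 0.8, 0.7]
opening: -0.001
```

Run:
```python
from h import *
import pickle
s=get_state();im=read_camera('wrist');pickle.dump(s,open('s2.pkl','wb'));cv2.imwrite('pics/w2raw.png',im)
print(s['time'],s['eef_pos'])
cv2.imwrite('pics/w2.png',cv2.resize(im[100:320,140:390],(800,704),interpolation=cv2.INTER_CUBIC)[:600])
for q in ('slicer_mouth','plate_front','slicer_clip'):
    print(q,[(np.round(r['at'],4).tolist(),round(r['p'],2)) for r in recognise('wrist',q)[:2]])
```

```text
3.85 [0.5288222  0.19386779 0.1621632 ]
slicer_mouth [([0.5079, 0.2912, 0.0362], 0.83)]
plate_front [([0.5145, 0.2736, 0.0366], 0.66)]
slicer_clip [([0.5067, 0.2943, 0.0394], 0.66)]
```

View pics/w2.png

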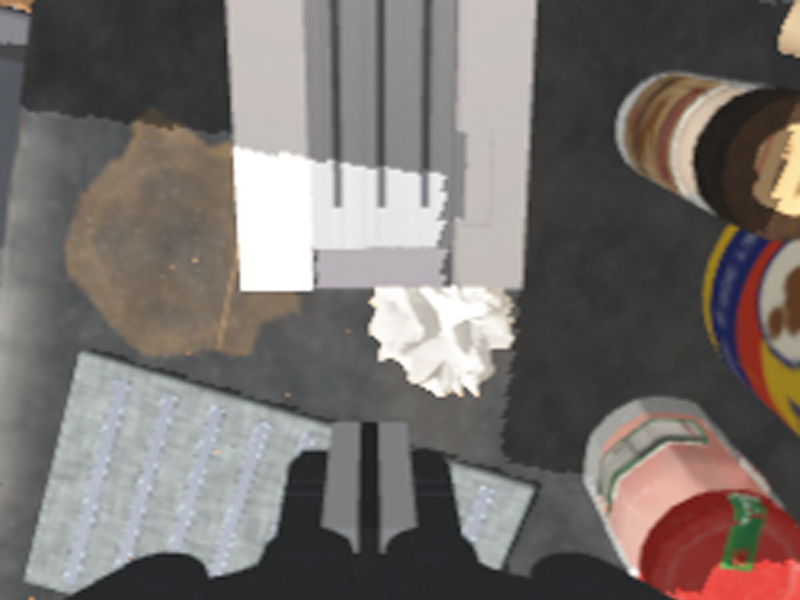

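Run:
```python
from h import *
import pickle
s=pickle.load(open('s2.pkl','rb'))
f=lambda u,v:(140+u/3.2,100+v/3.2)
for n,uv,z in [('mouthL',(242,290),.0385),('mouthR',(522,289),.0385),('chL',(316,288),.036),('chR',(443,285),.036),('frontL',(315,249),.039),('frontR',(442,247),.039),('ballL',(370,330),.02),('ballR',(515,320),.02),('ballB',(460,395),.01)]:
    P=wun(s,f(*uv),z);d=P[:2]-[.5157,.2658];c,si=np.cos(.2427),np.sin(.2427);print(n,P.round(4),'slicer',np.round([c*d[0]+si*d[1],-si*d[0]+c*d[1]],4))
for z in (0,.02,.03,.04,.05,.06): print(z,proj('scene',(.562,.16,z)).round(1), proj('top',(.562,.16,z)).round(1))
print('ball top scene (225.4,178) bottom (223.8,193.4)')
print(proj('scene',(.5157+.9707*.05+.2403*.085,.2658+.2403*.05-.9707*.085,.0385)),'slicer far mouth corner pred; seen crop ~(400,170)?')
```

```text
mouthL [0.4881 0.1711 0.0385] slicer [-0.0495 -0.0853]
mouthR [0.5851 0.1948 0.0385] slicer [ 0.0503 -0.0856]
chL [0.5137 0.1772 0.036 ] slicer [-0.0233 -0.0855]
chR [0.5577 0.189  0.036 ] slicer [ 0.0224 -0.0847]
frontL [0.5102 0.192  0.039 ] slicer [-0.0231 -0.0703]
frontR [0.5533 0.2031 0.039 ] slicer [ 0.0215 -0.0699]
ballL [0.5377 0.1606 0.02  ] slicer [-0.0039 -0.1074]
ballR [0.5908 0.1775 0.02  ] slicer [ 0.0517 -0.1037]
ballB [0.5808 0.1384 0.01  ] slicer [ 0.0325 -0.1393]
0 [225.2 191.1] [209.1 205.7]
0.02 [225.1 186. ] [208.5 204.6]
0.03 [225.1 183.4] [208.2 204.1]
0.04 [225.1 180.8] [207.8 203.6]
0.05 [225.  178.1] [207.5 203. ]
0.06 [225.  175.5] [207.2 202.5]
ball top scene (225.4,178) bottom (223.8,193.4)
[225.5942976  175.24223878] slicer far mouth corner pred; seen crop ~(400,170)?
```

The close view shows the plate's front 15 mm inside the mouth and centred in the channel. The ball lies outside the mouth at slicer x -4 to 52 mm. I'll start the touch-down behind the plate's centre.

servo_tool([
  [[-0.05,0.25,-0.1,0],[-0.1,0.5,-0.3,0.003],[-0.15,0.75,-0.5,0.003],[-0.2,0.96,-0.75,0.003],[-0.2,0.96,-0.97,0.003]],
])

```text
time: 4.55
eef_pos: [0.5068, 0.2952, 0.0638]
tcp_rot: [-0.087, 0.702, 0.088, 0.702]
contact_force: [-0.1, 0.2, 0.0]
opening: -0.001
```

servo_tool([
  [[0,0,-0.04,0],[0,0,-0.08,0],[0,0,-0.12,0],[0,0,-0.14,0],[0,0,-0.15,0]],
])

```text
time: 5.05
eef_pos: [0.5089, 0.2919, 0.0505]
tcp_rot: [-0.086, 0.701, 0.086, 0.702]
contact_force: [-0.1, 0.3, 0.5]
opening: 0.001
```

servo_tool([
  [[0,0,-0.015,0],[0,0,-0.03,0],[0,0,-0.045,0],[0,0,-0.055,0],[0,0,-0.065,0]],
])

```text
time: 5.55
eef_pos: [0.5082, 0.2919, 0.0431]
tcp_rot: [-0.086, 0.702, 0.086, 0.702]
contact_force: [-0.5, -0.2, 1.1]
opening: 0.0
```

servo_tool([
  [[0,0,-0.008,0],[0,0,-0.016,0],[0,0,-0.024,0],[0,0,-0.03,0],[0,0,-0.03,0]],
])

```text
time: 6.05
eef_pos: [0.5081, 0.2919, 0.0401]
tcp_rot: [-0.086, 0.702, 0.086, 0.702]
contact_force: [-0.1, 0.3, -0.5]
opening: -0.005
```

servo_tool([
  [[0,0,-0.005,0],[0,0,-0.01,0],[0,0,-0.015,0],[0,0,-0.015,0],[0,0,-0.015,0]],
])

```text
time: 6.55
eef_pos: [0.5082, 0.292, 0.0387]
tcp_rot: [-0.086, 0.702, 0.086, 0.702]
contact_force: [-0.0, -0.6, 0.1]
opening: -0.004
```

servo_tool([
  [[0,0,-0.003,0],[0,0,-0.006,0],[0,0,-0.009,0],[0,0,-0.01,0],[0,0,-0.01,0]],
])

```text
time: 7.05
eef_pos: [0.5082, 0.2919, 0.0377]
tcp_rot: [-0.086, 0.702, 0.086, 0.702]
contact_force: [0.0, -0.0, -0.3]
opening: 0.003
```

servo_tool([
  [[0,0,-0.003,0],[0,0,-0.006,0],[0,0,-0.009,0],[0,0,-0.01,0],[0,0,-0.01,0]],
])

```text
time: 7.55
eef_pos: [0.5082, 0.2919, 0.0367]
tcp_rot: [-0.086, 0.702, 0.086, 0.702]
contact_force: [0.3, 0.2, -0.0]
opening: -0.003
```

servo_tool([
  [[0,0,-0.003,0],[0,0,-0.006,0],[0,0,-0.009,0],[0,0,-0.01,0],[0,0,-0.01,0]],
])

```text
time: 8.05
eef_pos: [0.5082, 0.2919, 0.0357]
tcp_rot: [-0.086, 0.702, 0.086, 0.702]
contact_force: [0.6, -0.6, 0.4]
opening: -0.002
```

servo_tool([
  [[0,0,-0.003,0],[0,0,-0.006,0],[0,0,-0.009,0],[0,0,-0.01,0],[0,0,-0.01,0]],
])

```text
time: 8.55
eef_pos: [0.5082, 0.2919, 0.0347]
tcp_rot: [-0.086, 0.702, 0.086, 0.702]
contact_force: [0.0, -0.3, -0.2]
opening: 0.002
```

Run:
```python
from h import *
s=get_state();im=read_camera('wrist');print(np.round(s['eef_pos'],4),np.round(s['contact_force'],2),s['joint_efforts'])
cv2.imwrite('pics/w3.png',cv2.resize(im[110:290,160:360],(800,720),interpolation=cv2.INTER_CUBIC)[:600])
print(get_state()['contact_force'])
```

```text
[0.5082 0.2919 0.0347] [ 0.04 -0.3  -0.17] [ 1.29213354e-04 -3.57225001e+01 -2.44240236e+01 -3.89431625e-05
 -1.31115544e-04 -3.01757109e-05]
[ 0.27896499  0.80718403 -0.29718891]
```

View pics/w3.png

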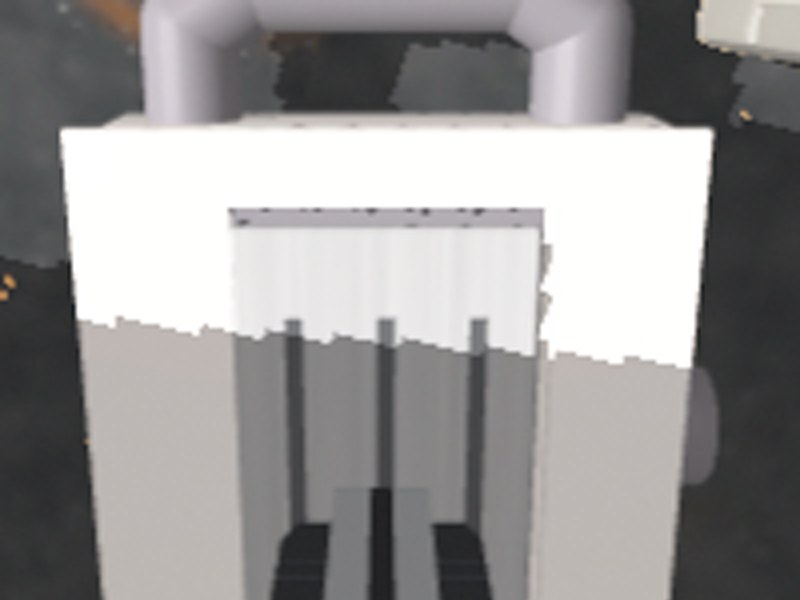

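Run:
```python
from h import *
c=calibration('wrist');T=np.array(c['T_tool_cam']);K=np.array(c['intrinsics'])
for y in (0,.005,.011):
  for d in (0,.005,.01,.015,.02,.025):
    p=np.linalg.inv(T)@np.array([-d,y,0,1]);q=K@p[:3];print(y,d,(q[:2]/q[2]).round(1))
```

```text
0 0 [255.1 225.8]
0 0.005 [255.1 228.9]
0 0.01 [255.1 232.1]
0 0.015 [255.2 235.6]
0 0.02 [255.2 239.2]
0 0.025 [255.2 243.1]
0.005 0 [255.1 219.1]
0.005 0.005 [255.1 222.1]
0.005 0.01 [255.1 225.2]
0.005 0.015 [255.1 228.4]
0.005 0.02 [255.2 231.9]
0.005 0.025 [255.2 235.6]
0.011 0 [255.1 211. ]
0.011 0.005 [255.1 213.7]
0.011 0.01 [255.1 216.6]
0.011 0.015 [255.1 219.7]
0.011 0.02 [255.2 222.9]
0.011 0.025 [255.2 226.4]
```

servo_tool([
  [[0,0,-0.008,0],[0,0,-0.016,0],[0,0,-0.024,0],[0,0,-0.03,0],[0,0,-0.03,0]],
])

```text
time: 9.1
eef_pos: [0.5081, 0.2919, 0.0315]
tcp_rot: [-0.086, 0.702, 0.086, 0.702]
contact_force: [-0.1, -0.5, 0.5]
opening: 0.004
```

servo_tool([
  [[0,0,-0.005,0],[0,0,-0.01,0],[0,0,-0.014,0],[0,0,-0.014,0],[0,0,-0.014,0]],
])

```text
time: 9.6
eef_pos: [0.5082, 0.292, 0.0303]
tcp_rot: [-0.086, 0.702, 0.086, 0.702]
contact_force: [0.6, -0.3, 0.2]
opening: -0.004
```

servo_tool([
  [[0,0,-0.005,0],[0,0,-0.01,0],[0,0,-0.014,0],[0,0,-0.014,0],[0,0,-0.014,0]],
])

```text
time: 10.1
eef_pos: [0.5082, 0.292, 0.0289]
tcp_rot: [-0.086, 0.702, 0.086, 0.702]
contact_force: [-0.3, 1.1, -0.2]
opening: 0.0
```

servo_tool([
  [[0,0,-0.005,0],[0,0,-0.01,0],[0,0,-0.015,0],[0,0,-0.015,0],[0,0,-0.015,0]],
])

```text
time: 10.6
eef_pos: [0.5082, 0.2919, 0.0274]
tcp_rot: [-0.086, 0.702, 0.086, 0.702]
contact_force: [-0.4, 0.1, 0.1]
opening: 0.003
```

Run:
```python
from h import *
s=get_state();im=read_camera('scene');w=read_camera('wrist')
print(proj('scene',s['eef_pos']),[proj('scene',np.array(s['eef_pos'])+[0,0,d]).round(1) for d in (.01,.02)])
a=cv2.resize(im[140:210,150:260],(770,490),interpolation=cv2.INTER_CUBIC)
b=cv2.resize(w[190:270,200:310],(770,560),interpolation=cv2.INTER_CUBIC)[:110*5]
out=np.vstack([cv2.resize(a,(560,356)),cv2.resize(b,(336,240)) if False else cv2.copyMakeBorder(cv2.resize(b,(336,240)),0,0,0,224,cv2.BORDER_CONSTANT)])
cv2.imwrite('pics/s4.png',out)
```

```text
[192.74246824 172.26774114] [array([192.6, 169.7]), array([192.5, 167.2])]
```

View pics/s4.png

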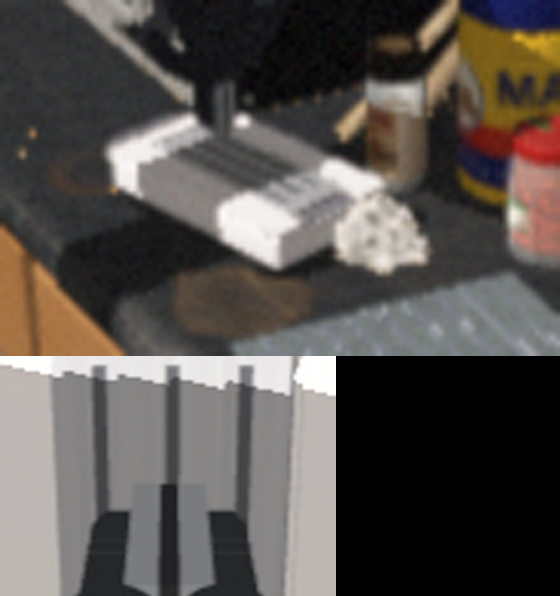

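The scene crop puts the fingertips at about (220,138), roughly 20 mm above the reported TCP, so about 8 mm remain to the plate. I'll keep going down in steps.

servo_tool([
  [[0,0,-0.008,0],[0,0,-0.016,0],[0,0,-0.024,0],[0,0,-0.03,0],[0,0,-0.03,0]],
])

```text
time: 11.2
eef_pos: [0.5081, 0.2919, 0.0243]
tcp_rot: [-0.086, 0.702, 0.086, 0.702]
contact_force: [0.5, -0.5, 0.3]
opening: 0.0
```

servo_tool([
  [[0,0,-0.006,0],[0,0,-0.012,0],[0,0,-0.015,0],[0,0,-0.015,0],[0,0,-0.015,0]],
])

```text
time: 11.7
eef_pos: [0.5082, 0.292, 0.0229]
tcp_rot: [-0.086, 0.702, 0.086, 0.702]
contact_force: [-0.3, 0.3, 0.8]
opening: 0.003
```

servo_tool([
  [[0,0,-0.006,0],[0,0,-0.012,0],[0,0,-0.015,0],[0,0,-0.015,0],[0,0,-0.015,0]],
])

```text
time: 12.2
eef_pos: [0.5082, 0.292, 0.0214]
tcp_rot: [-0.086, 0.702, 0.086, 0.702]
contact_force: [-0.5, -0.3, -0.3]
opening: -0.0
```

servo_tool([
  [[0,0,-0.006,0],[0,0,-0.012,0],[0,0,-0.015,0],[0,0,-0.015,0],[0,0,-0.015,0]],
])

```text
time: 12.7
eef_pos: [0.5082, 0.292, 0.0199]
tcp_rot: [-0.086, 0.702, 0.086, 0.702]
contact_force: [0.4, 0.2, 0.2]
opening: 0.003
```

servo_tool([
  [[0,0,-0.005,0],[0,0,-0.01,0],[0,0,-0.01,0],[0,0,-0.01,0],[0,0,-0.01,0]],
])

```text
time: 13.2
eef_pos: [0.5082, 0.2919, 0.0189]
tcp_rot: [-0.086, 0.702, 0.086, 0.702]
contact_force: [0.4, -0.7, -0.5]
opening: 0.003
```

servo_tool([
  [[0,0,-0.005,0],[0,0,-0.01,0],[0,0,-0.015,0],[0,0,-0.015,0],[0,0,-0.015,0]],
])

```text
time: 13.7
eef_pos: [0.5082, 0.2919, 0.0174]
tcp_rot: [-0.086, 0.702, 0.086, 0.702]
contact_force: [0.0, -0.6, 0.3]
opening: -0.001
```

servo_tool([
  [[0,0,-0.005,0],[0,0,-0.01,0],[0,0,-0.015,0],[0,0,-0.015,0],[0,0,-0.015,0]],
])

```text
time: 14.2
eef_pos: [0.5082, 0.2919, 0.0159]
tcp_rot: [-0.086, 0.702, 0.086, 0.702]
contact_force: [0.4, 0.2, 0.4]
opening: -0.004
```

servo_tool([
  [[0,0,-0.005,0],[0,0,-0.01,0],[0,0,-0.015,0],[0,0,-0.015,0],[0,0,-0.015,0]],
])

```text
time: 14.7
eef_pos: [0.5082, 0.2919, 0.0144]
tcp_rot: [-0.086, 0.702, 0.086, 0.702]
contact_force: [-1.1, 0.2, -0.4]
opening: 0.001
```

Run:
```python
from h import *
s=get_state();print(s['eef_pos'],s['contact_force'],s['joint_efforts'])
im=read_camera('scene');w=read_camera('wrist')
a=cv2.resize(im[145:195,170:240],(560,400),interpolation=cv2.INTER_CUBIC)
b=cv2.resize(w[180:270,190:320],(560,388),interpolation=cv2.INTER_CUBIC)[:200]
cv2.imwrite('pics/s5.png',np.vstack([a,b]))
```

```text
[0.50815734 0.29193463 0.014359  ] [-1.12165397  0.21002533 -0.40061337] [-6.05231799e-04 -3.61798060e+01 -2.36979264e+01 -8.93052561e-05
  1.31949895e-03  1.79540837e-05]
```

View pics/s5.png

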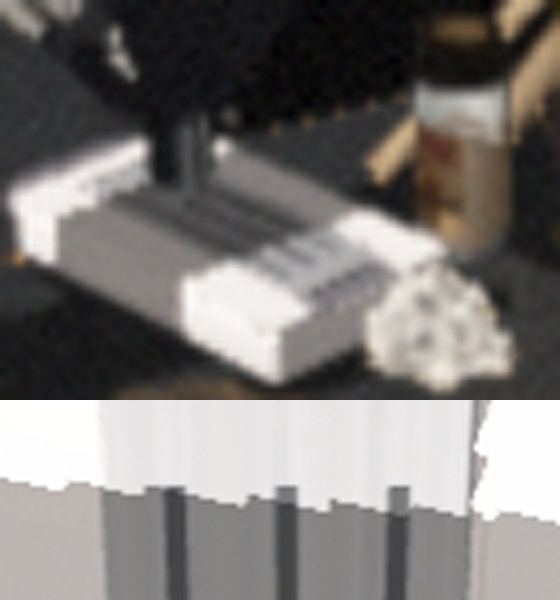

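Now the tip in the scene crop, at about (185,195), nearly coincides with the plate's surface. Contact should come very soon.

servo_tool([
  [[0,0,-0.005,0],[0,0,-0.01,0],[0,0,-0.01,0],[0,0,-0.01,0],[0,0,-0.01,0]],
])

```text
time: 15.3
eef_pos: [0.5082, 0.292, 0.0134]
tcp_rot: [-0.086, 0.702, 0.086, 0.702]
contact_force: [0.1, -0.4, 0.3]
opening: 0.002
```

servo_tool([
  [[0,0,-0.005,0],[0,0,-0.01,0],[0,0,-0.01,0],[0,0,-0.01,0],[0,0,-0.01,0]],
])

```text
time: 15.8
eef_pos: [0.5082, 0.2919, 0.0124]
tcp_rot: [-0.086, 0.702, 0.086, 0.702]
contact_force: [-0.5, 0.5, -0.6]
opening: 0.0
```

servo_tool([
  [[0,0,-0.005,0],[0,0,-0.01,0],[0,0,-0.01,0],[0,0,-0.01,0],[0,0,-0.01,0]],
])

```text
time: 16.3
eef_pos: [0.5082, 0.292, 0.0114]
tcp_rot: [-0.086, 0.702, 0.086, 0.702]
contact_force: [0.7, -0.0, 0.6]
opening: 0.0
```

servo_tool([
  [[0,0,-0.005,0],[0,0,-0.01,0],[0,0,-0.01,0],[0,0,-0.01,0],[0,0,-0.01,0]],
])

```text
time: 16.8
eef_pos: [0.5082, 0.2919, 0.0104]
tcp_rot: [-0.086, 0.702, 0.086, 0.702]
contact_force: [0.2, -0.0, 0.5]
opening: 0.001
```

servo_tool([
  [[0,0,-0.005,0],[0,0,-0.01,0],[0,0,-0.014,0],[0,0,-0.014,0],[0,0,-0.014,0]],
])

```text
time: 17.3
eef_pos: [0.5083, 0.292, 0.0095]
tcp_rot: [-0.086, 0.702, 0.086, 0.702]
contact_force: [-1.2, -0.5, 4.9]
opening: -0.002
```

Contact at TCP z 0.0095 with 4.9 N, about 10 N/mm. The real tips stand about 29.5 mm behind the reported TCP. I'll press a bit more.

servo_tool([
  [[0,0,-0.004,0],[0,0,-0.008,0],[0,0,-0.01,0],[0,0,-0.01,0],[0,0,-0.01,0]],
])

```text
time: 17.8
eef_pos: [0.5086, 0.2921, 0.0095]
tcp_rot: [-0.086, 0.702, 0.086, 0.702]
contact_force: [-2.3, -0.8, 9.4]
opening: 0.002
```

servo_tool([
  [[0,0,-0.006,0],[0,0,-0.012,0],[0,0,-0.018,0],[0,0,-0.02,0],[0,0,-0.02,0]],
])

```text
time: 18.3
eef_pos: [0.5097, 0.2927, 0.0094]
tcp_rot: [-0.086, 0.701, 0.086, 0.703]
contact_force: [-5.4, -2.0, 15.5]
opening: 0.0
```

servo_tool([
  [[0.005,-0.02,-0.006,0],[0.014,-0.058,-0.008,0],[0.024,-0.097,-0.008,0],[0.036,-0.146,-0.008,0],[0.048,-0.194,-0.008,0]],
])

```text
time: 18.8
eef_pos: [0.5149, 0.2751, 0.0094]
tcp_rot: [-0.084, 0.7, 0.087, 0.703]
contact_force: [-5.8, 4.4, 16.9]
opening: -0.001
```

```bash
cat >> h.py <<'E'
def prof(x=.013,ys=np.arange(.080,.0,-.002)):
    s=get_state();w=read_camera('wrist');c,si=np.cos(.2427),np.sin(.2427)
    for y in ys:
        P=[.5157+c*x-si*y,.2658+si*x+c*y,.0385];u=wproj(s,P);print(f"{y*1000:.0f}:{w[int(round(u[1])),int(round(u[0]))].tolist()}",end=' ')
    print();return s,w
E
python3 -c "
from h import *
s,w=prof();cv2.imwrite('pics/w6raw.png',w);print(s['contact_force'])"
```

```text
80:[238, 240, 244] 78:[238, 241, 244] 76:[237, 240, 244] 74:[237, 240, 244] 72:[111, 108, 111] 70:[136, 131, 135] 68:[135, 131, 135] 66:[135, 131, 135] 64:[134, 131, 135] 62:[134, 130, 135] 60:[134, 130, 136] 58:[134, 130, 135] 56:[134, 130, 134] 54:[134, 130, 134] 52:[124, 123, 125] 50:[174, 174, 176] 48:[94, 94, 95] 46:[95, 95, 96] 44:[95, 96, 97] 42:[95, 96, 97] 40:[95, 96, 96] 38:[95, 96, 97] 36:[95, 96, 96] 34:[95, 95, 97] 32:[96, 96, 97] 30:[96, 96, 97] 28:[96, 96, 97] 26:[95, 95, 97] 24:[97, 97, 98] 22:[97, 96, 97] 20:[96, 96, 97] 18:[97, 96, 97] 16:[97, 96, 97] 14:[94, 94, 94] 12:[27, 25, 25] 10:[27, 26, 25] 8:[28, 27, 26] 6:[28, 27, 24] 4:[36, 33, 31] 2:[28, 26, 25] 
[-5.76688126  4.43881409 16.92524175]
```

The plate moved 18.5 mm with the fingers and sticks well. 46 mm remain.

servo_tool([
  [[0.007,-0.044,-0.004,0],[0.016,-0.087,-0.004,0],[0.026,-0.13,-0.004,0],[0.037,-0.175,-0.004,0],[0.048,-0.22,-0.004,0]],
])

```text
time: 19.35
eef_pos: [0.5201, 0.253, 0.0094]
tcp_rot: [-0.084, 0.7, 0.087, 0.704]
contact_force: [-6.4, 3.2, 19.0]
opening: 0.001
```

servo_tool([
  [[0.006,-0.044,0.004,0],[0.015,-0.087,0.004,0],[0.025,-0.13,0.004,0],[0.036,-0.175,0.004,0],[0.046,-0.22,0.004,0]],
])

```text
time: 19.85
eef_pos: [0.525, 0.2307, 0.0094]
tcp_rot: [-0.085, 0.7, 0.087, 0.704]
contact_force: [-3.8, 3.4, 17.0]
opening: -0.0
```

```bash
python3 -c "
from h import *
s,w=prof(ys=np.arange(.04,-.02,-.002));cv2.imwrite('pics/w7raw.png',w);print(s['contact_force'])"
```

```text
40:[132, 129, 134] 38:[132, 129, 133] 36:[73, 70, 74] 34:[74, 71, 74] 32:[73, 71, 74] 30:[73, 71, 72] 28:[73, 70, 72] 26:[73, 70, 71] 24:[73, 71, 73] 22:[72, 71, 73] 20:[72, 71, 73] 18:[72, 70, 72] 16:[73, 71, 74] 14:[72, 70, 73] 12:[72, 69, 71] 10:[73, 70, 72] 8:[76, 74, 76] 6:[94, 95, 96] 4:[95, 96, 96] 2:[95, 96, 97] -0:[95, 95, 96] -2:[95, 95, 96] -4:[95, 95, 97] -6:[95, 96, 97] -8:[78, 78, 79] -10:[74, 73, 74] -12:[74, 72, 73] -14:[73, 72, 73] -16:[89, 89, 91] -18:[89, 89, 91] 
[-3.78553158  3.38609744 16.95843615]
```

Overhang is about 48 mm. Now I lift off.

servo_tool([
  [[0,0.01,0.02,0],[0,0.01,0.06,0],[0,0.01,0.15,0],[0,0.01,0.35,0],[0,0.01,0.7,0]],
])

```text
time: 20.4
eef_pos: [0.5196, 0.2288, 0.0727]
tcp_rot: [-0.086, 0.704, 0.086, 0.699]
contact_force: [0.6, 0.5, -0.1]
opening: -0.0
```

servo_tool([
  [[0.05,-0.2,0.15,0],[0.1,-0.4,0.3,0],[0.17,-0.7,0.4,0],[0.22,-0.9,0.4,0],[0.22,-0.9,0.4,0]],
], claw=0.4)

```text
time: 20.9
eef_pos: [0.545, 0.1375, 0.1156]
tcp_rot: [-0.085, 0.702, 0.085, 0.702]
contact_force: [-0.1, 0.6, -0.8]
opening: 0.699
```

Run:
```python
from h import *
import pickle
s=get_state();w=read_camera('wrist');pickle.dump(s,open('s8.pkl','wb'));cv2.imwrite('pics/w8raw.png',w)
print(s['time'],s['eef_pos'],s['opening'],Ro.from_quat(s['tcp_rot']).as_matrix().round(3))
cv2.imwrite('pics/w8.png',cv2.resize(w[90:384,100:412],(636,600),interpolation=cv2.INTER_CUBIC))
```

```text
20.9 [0.54496154 0.13753129 0.11556756] 0.699087678644308 [[ 0.001 -0.239  0.971]
 [-0.     0.971  0.239]
 [-1.    -0.001  0.   ]]
```

View pics/w8.png

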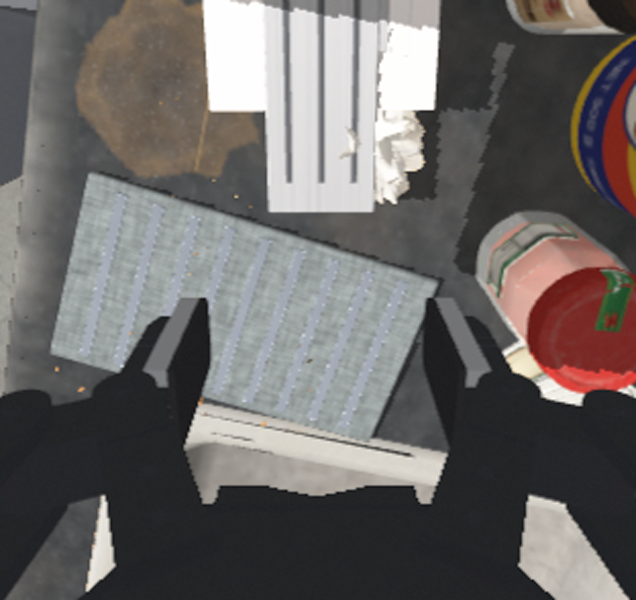

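The picture shows the plate overhanging, front edge at (269–373, 211). The ball pokes through the plate at (347,140), so it has no body. Next I measure for the grasp.

Run:
```python
from h import *
import pickle
s=pickle.load(open('s8.pkl','rb'))
c,si=np.cos(.2427),np.sin(.2427)
def S(P): d=P[:2]-[.5157,.2658];return np.round([c*d[0]+si*d[1],-si*d[0]+c*d[1]],4)
f=lambda u,v:(100+u/2.038,90+v/2.038)
for n,uv,z in [('fL',(269,212),.039),('fR',(374,210),.039),('L',(266,115),.039),('R',(377,115),.039),('mouthL',(209,110),.0385),('mouthR',(435,110),.0385)]:
    P=wun(s,f(*uv),z);print(n,P.round(4),S(P))
print('mat')
for uv in [(92,172),(438,281),(370,440),(51,352)]: print(wun(s,f(*uv),.005).round(4))
g=np.array([.5157,.2658])+np.array([[c,-si],[si,c]])@[-.0005,-.103];print(g,g-np.array(s['eef_pos'])[:2])
for d in (.03,.035,.04,.045):
  Tc=np.array(calibration('wrist')['T_tool_cam']);K=np.array(calibration('wrist')['intrinsics'])
  for y in(0,.011):
    p=np.linalg.inv(Tc)@np.array([-d,y,.03,1]);q=K@p[:3];q=q[:2]/q[2];print(d,y,((q-[100,90])*2.038).round(0))
```

```text
fL [0.5238 0.1308 0.039 ] [-0.0246 -0.133 ]
fR [0.5717 0.1435 0.039 ] [ 0.025  -0.1321]
L [0.5128 0.175  0.039 ] [-0.0247 -0.0874]
R [0.561  0.1869 0.039 ] [ 0.025  -0.0875]
mouthL [0.4875 0.1711 0.0385] [-0.0501 -0.0852]
mouthR [0.5857 0.1951 0.0385] [ 0.0509 -0.0854]
mat
[0.4285 0.1189 0.005 ]
[0.624  0.1023 0.005 ]
[ 0.6157 -0.0105  0.005 ]
[0.4181 0.0052 0.005 ]
[0.53996806 0.1656985 ] [-0.00499347  0.02816721]
0.03 0 [420. 320.]
0.03 0.011 [423. 285.]
0.035 0 [424. 329.]
0.035 0.011 [426. 293.]
0.04 0 [427. 338.]
0.04 0.011 [430. 302.]
0.045 0 [431. 348.]
0.045 0.011 [434. 311.]
```

servo_tool([
  [[-0.02,0.1,-0.1,0],[-0.045,0.2,-0.25,0],[-0.045,0.28,-0.4,0],[-0.045,0.28,-0.5,0],[-0.045,0.28,-0.5,0]],
], claw=0.5)

```text
time: 21.45
eef_pos: [0.5375, 0.1681, 0.062]
tcp_rot: [-0.087, 0.704, 0.087, 0.7]
contact_force: [0.1, -0.2, 0.5]
opening: 0.745
```

servo_tool([
  [[0,0,-0.1,0],[0,0,-0.2,0],[0,0,-0.3,0],[0,0,-0.35,0],[0,0,-0.35,0]],
])

```text
time: 21.95
eef_pos: [0.5391, 0.1672, 0.029]
tcp_rot: [-0.086, 0.703, 0.086, 0.701]
contact_force: [0.5, -0.1, -0.1]
opening: 0.75
```

servo_tool([
  [[0.01,-0.01,-0.06,0],[0.01,-0.01,-0.12,0],[0.01,-0.01,-0.18,0],[0.01,-0.01,-0.23,0],[0.01,-0.01,-0.23,0]],
])

```text
time: 22.45
eef_pos: [0.5401, 0.1665, 0.0061]
tcp_rot: [-0.086, 0.703, 0.086, 0.701]
contact_force: [-0.0, -0.4, 0.6]
opening: 0.75
```

servo_tool([
  [[0,0,-0.03,0],[0,0,-0.07,0],[0,0,-0.11,0],[0,0,-0.15,0],[0,0,-0.15,0]],
])

```text
time: 22.95
eef_pos: [0.5403, 0.1665, -0.0086]
tcp_rot: [-0.086, 0.702, 0.086, 0.701]
contact_force: [-0.1, -0.5, -0.1]
opening: 0.753
```

servo_tool([
  [[0,0,-0.02,0],[0,0,-0.02,0],[0,0,-0.02,0],[0,0,-0.02,0],[0,0,-0.02,0]],
], claw=-0.2, force=70)

```text
time: 23.45
eef_pos: [0.5406, 0.1665, -0.0096]
tcp_rot: [-0.086, 0.702, 0.086, 0.702]
contact_force: [-2.4, -1.0, 2.8]
opening: 0.558
```

servo_tool([
  [[0,0,0,0],[0,0,0,0],[0,0,0,0],[0,0,0,0],[0,0,0,0]],
], claw=-1)

```text
time: 23.95
eef_pos: [0.5407, 0.1665, -0.0097]
tcp_rot: [-0.086, 0.702, 0.086, 0.702]
contact_force: [-3.6, -1.2, 5.4]
opening: 0.553
```

servo_tool([
  [[0,0,0.02,0],[0,0,0.06,0],[0,0,0.12,0],[0,0,0.2,0],[0,0,0.3,0]],
])

```text
time: 24.45
eef_pos: [0.5412, 0.1666, 0.0209]
tcp_rot: [-0.086, 0.702, 0.086, 0.702]
contact_force: [-0.6, -0.1, -1.1]
opening: 0.551
```

servo_tool([
  [[0,0,0.1,0],[0,0,0.2,0],[0,0,0.3,0],[0,0,0.35,0],[0,0,0.35,0]],
])

```text
time: 24.95
eef_pos: [0.5417, 0.1667, 0.0565]
tcp_rot: [-0.086, 0.701, 0.086, 0.703]
contact_force: [0.5, -0.3, 0.1]
opening: 0.556
```

Run:
```python
from h import *
import pickle
s=get_state();w=read_camera('wrist');pickle.dump(s,open('s9.pkl','wb'));cv2.imwrite('pics/w9raw.png',w)
sc=read_camera('scene')
print(s['time'],s['eef_pos'],s['opening'],s['contact_force'],s['wrist_torque'])
a=cv2.resize(w[60:300,100:412],(624,480));b=cv2.resize(sc[120:220,150:300],(170,113))
a[:113,:170]=b
cv2.imwrite('pics/w9.png',a)
```

```text
24.95 [0.54174196 0.16667426 0.05654778] 0.5563587466474816 [ 0.48705409 -0.30912456  0.05088331] [-0.07262922 -0.0410338  -0.0385729 ]
```

View pics/w9.png

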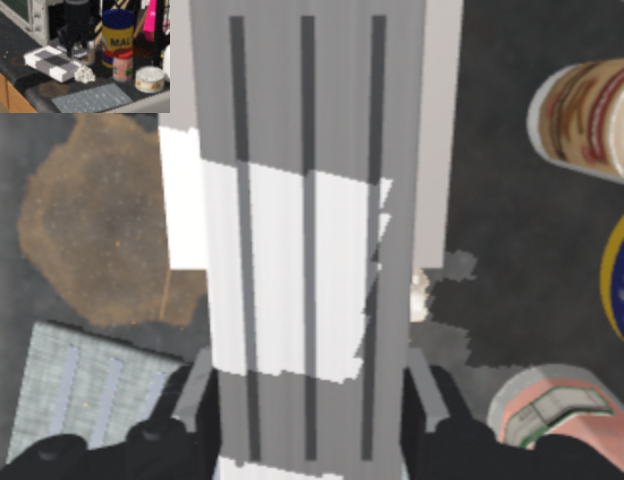

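The plate is held between the pads, with its wide back end towards the camera and clear of the slicer. I'll check how flat it is and the geometry of the lay-down.

Run:
```python
from h import *
import pickle
from scipy.optimize import brentq
s=pickle.load(open('s9.pkl','rb'))
f=lambda u,v:(100+u/2,60+v/2)
for v,l,r in [(4,189,425),(200,202,416),(345,211,410)]:
    g=lambda z: np.linalg.norm(wun(s,f(l,v),z)-wun(s,f(r,v),z))-.05
    z=brentq(g,0,.2);print(v,'z',z.round(4),((wun(s,f(l,v),z)+wun(s,f(r,v),z))/2).round(4))
```

```text
Traceback (most recent call last):
AttributeError: 'float' object has no attribute 'round'
```

servo_tool([
  [[0,-0.05,0.03,0.03],[0.03,-0.2,0.06,0.08],[0.06,-0.4,0.06,0.14],[0.1,-0.6,0.06,0.2],[0.12,-0.75,0.06,0.26]],
])

```text
time: 25.55
eef_pos: [0.5526, 0.0906, 0.0604]
tcp_rot: [-0.228, 0.67, 0.228, 0.669]
contact_force: [0.1, -0.5, -1.2]
opening: 0.555
```

servo_tool([
  [[0.02,-0.1,0,0.06],[0.04,-0.2,0,0.12],[0.06,-0.3,0,0.18],[0.08,-0.4,0,0.24],[0.08,-0.4,0,0.3]],
])

```text
time: 26.05
eef_pos: [0.5607, 0.0505, 0.0604]
tcp_rot: [-0.377, 0.598, 0.378, 0.598]
contact_force: [-0.4, 0.6, -1.3]
opening: 0.554
```

servo_tool([
  [[0,0,0,0.06],[0,0,0,0.12],[0,0,0,0.18],[0,0,0,0.233],[0,0,0,0.233]],
])

```text
time: 26.55
eef_pos: [0.5603, 0.0516, 0.0604]
tcp_rot: [-0.479, 0.52, 0.48, 0.52]
contact_force: [-0.7, -0.7, -2.3]
opening: 0.554
```

Run:
```python
from h import *
import pickle
from scipy.optimize import brentq
s=pickle.load(open('s9.pkl','rb'))
f=lambda u,v:(100+u/2,60+v/2)
for v,l,r in [(4,189,425),(200,202,416),(345,211,410)]:
    g=lambda z: np.linalg.norm(wun(s,f(l,v),z)-wun(s,f(r,v),z))-.05
    z=brentq(g,0,.2);print(v,'z',z,((wun(s,f(l,v),z)+wun(s,f(r,v),z))/2).round(4))
s=get_state();w=read_camera('wrist');cv2.imwrite('pics/w10raw.png',w);pickle.dump(s,open('s10.pkl','wb'))
# plate outline now: column edges
g=cv2.cvtColor(w,cv2.COLOR_BGR2GRAY).astype(int)
for v in (20,60,100,140,180,220): 
    row=np.abs(np.diff(g[v,150:360]));i=np.argsort(-row)[:8];print(v,sorted((i+150).tolist()))
for P in ([.4285,.1189,.005],[.4181,.0052,.005]): print(wproj(s,P).round(0))
for d in (.0,.05,.1):print('plate corners if flat',[wproj(s,np.array(s['eef_pos'])+Ro.from_quat(s['tcp_rot']).as_matrix()@[-.0485,d,e]).round(0).tolist() for e in (-.025,.025)])
```

```text
4 z 0.10215779561877962 [0.5184 0.2599 0.1022]
200 z 0.10307713900134716 [0.5289 0.2195 0.1031]
345 z 0.10468740488552507 [0.538  0.1842 0.1047]
20 [173, 174, 175, 176, 327, 328, 329, 355]
60 [176, 177, 194, 195, 310, 311, 326, 327]
100 [159, 160, 215, 222, 250, 256, 284, 291]
140 [182, 217, 218, 223, 250, 257, 283, 290]
180 [158, 181, 219, 225, 251, 257, 282, 288]
220 [180, 221, 227, 251, 257, 281, 282, 287]
[331.  23.]
[175.  21.]
plate corners if flat [[206.0, 264.0], [302.0, 264.0]]
plate corners if flat [[200.0, 170.0], [307.0, 170.0]]
plate corners if flat [[192.0, 51.0], [315.0, 50.0]]
```

The plate is flat in the grip, tail about 2 mm low. I'll lower it; the fingertips should touch the mat at TCP z of about -0.032.

servo_tool([
  [[0,0,-0.1,0],[0,0,-0.25,0],[0,0,-0.4,0],[0,0,-0.55,0],[0,0,-0.65,0]],
])

```text
time: 27.1
eef_pos: [0.5594, 0.0517, -0.0064]
tcp_rot: [-0.478, 0.521, 0.48, 0.519]
contact_force: [0.6, 0.9, -0.5]
opening: 0.555
```

servo_tool([
  [[0,0,-0.04,0],[0,0,-0.08,0],[0,0,-0.12,0],[0,0,-0.15,0],[0,0,-0.15,0]],
])

```text
time: 27.6
eef_pos: [0.5609, 0.0516, -0.0188]
tcp_rot: [-0.479, 0.52, 0.479, 0.52]
contact_force: [-0.2, -0.3, -1.2]
opening: 0.554
```

servo_tool([
  [[0,0,-0.01,0],[0,0,-0.02,0],[0,0,-0.03,0],[0,0,-0.04,0],[0,0,-0.04,0]],
])

```text
time: 28.1
eef_pos: [0.5608, 0.0516, -0.0229]
tcp_rot: [-0.479, 0.52, 0.479, 0.52]
contact_force: [0.3, -0.9, -1.1]
opening: 0.554
```

servo_tool([
  [[0,0,-0.01,0],[0,0,-0.02,0],[0,0,-0.03,0],[0,0,-0.04,0],[0,0,-0.04,0]],
])

```text
time: 28.6
eef_pos: [0.5609, 0.0516, -0.0268]
tcp_rot: [-0.479, 0.52, 0.479, 0.52]
contact_force: [0.2, -0.6, -0.7]
opening: 0.555
```

servo_tool([
  [[0,0,-0.01,0],[0,0,-0.02,0],[0,0,-0.03,0],[0,0,-0.03,0],[0,0,-0.03,0]],
])

```text
time: 29.1
eef_pos: [0.561, 0.0516, -0.0271]
tcp_rot: [-0.479, 0.52, 0.48, 0.519]
contact_force: [-7.4, -1.1, 15.4]
opening: 0.55
```

Contact at TCP z -0.027, 15 N. I'll ease off and open gently so the plate settles the last few millimetres onto the mat.

servo_tool([
  [[0,0,0.01,0],[0,0,0.02,0],[0,0,0.02,0],[0,0,0.02,0],[0,0,0.02,0]],
], force=20)

```text
time: 29.6
eef_pos: [0.561, 0.0516, -0.027]
tcp_rot: [-0.479, 0.52, 0.48, 0.52]
contact_force: [-3.9, 0.7, 5.7]
opening: 0.552
```

Run:
```python
from h import *
import pickle
from scipy.optimize import brentq
s=get_state();w=read_camera('wrist');cv2.imwrite('pics/w11raw.png',w);pickle.dump(s,open('s11.pkl','wb'))
print(s['time'],s['eef_pos'],s['contact_force'],s['opening'])
g=cv2.cvtColor(w,cv2.COLOR_BGR2GRAY).astype(int)
for v in (50,60,80,100,120,140,160):
    row=np.abs(np.diff(g[v,170:340]));i=np.argsort(-row)[:8];print(v,sorted((i+170).tolist()))
for z in (-.0485,-.043,-.038,-.033):print('corners if flat',z,[wproj(s,np.array(s['eef_pos'])+Ro.from_quat(s['tcp_rot']).as_matrix()@[z,.11,e]).round(0).tolist() for e in (-.025,.025)])
```

```text
29.6 [ 0.56104111  0.05157155 -0.02698998] [-3.86991921  0.73264343  5.72041802] 0.5516408433770734
50 [193, 194, 195, 310, 311, 312, 314, 316]
60 [193, 194, 195, 219, 277, 310, 311, 312]
80 [214, 221, 249, 250, 256, 285, 292, 310]
100 [215, 216, 222, 250, 256, 257, 284, 291]
120 [216, 217, 223, 250, 256, 257, 284, 290]
140 [217, 223, 250, 256, 257, 283, 290, 307]
160 [218, 224, 250, 251, 257, 282, 283, 289]
corners if flat -0.0485 [[191.0, 23.0], [316.0, 22.0]]
corners if flat -0.043 [[194.0, 26.0], [313.0, 26.0]]
corners if flat -0.038 [[196.0, 30.0], [311.0, 30.0]]
corners if flat -0.033 [[198.0, 33.0], [309.0, 33.0]]
```

servo_tool([
  [[0,0,0,0],[0,0,0,0],[0,0,0,0],[0,0,0,0],[0,0,0,0]],
], claw=0.25)

```text
time: 30.15
eef_pos: [0.5609, 0.0516, -0.0279]
tcp_rot: [-0.479, 0.52, 0.479, 0.52]
contact_force: [0.4, 0.7, 0.3]
opening: 0.624
```

servo_tool([
  [[0,0,0,0],[0,0,0.01,0],[0,0,0.02,0],[0,0,0.02,0],[0,0,0.02,0]],
], claw=0.5)

```text
time: 30.65
eef_pos: [0.561, 0.0516, -0.0257]
tcp_rot: [-0.479, 0.52, 0.479, 0.52]
contact_force: [0.3, -0.4, 0.5]
opening: 0.751
```

Run:
```python
from h import *
import pickle
s=get_state();w=read_camera('wrist');cv2.imwrite('pics/w12raw.png',w);pickle.dump(s,open('s12.pkl','wb'))
sc=read_camera('scene')
print(s['time'],s['eef_pos'],s['contact_force'],s['opening'])
cv2.imwrite('pics/w12.png',np.vstack([cv2.resize(w[0:260,120:400],(560,400)),cv2.resize(sc[150:230,160:320],(560,200))]) if 0 else np.hstack([cv2.resize(w[0:260,130:380],(500,520)),cv2.resize(sc[140:270,170:245],(300,520),interpolation=cv2.INTER_CUBIC)]))
```

```text
30.65 [ 0.5609766   0.05155726 -0.02568157] [ 0.28327039 -0.38156878  0.49722985] 0.7506860492550066
```

View pics/w12.png

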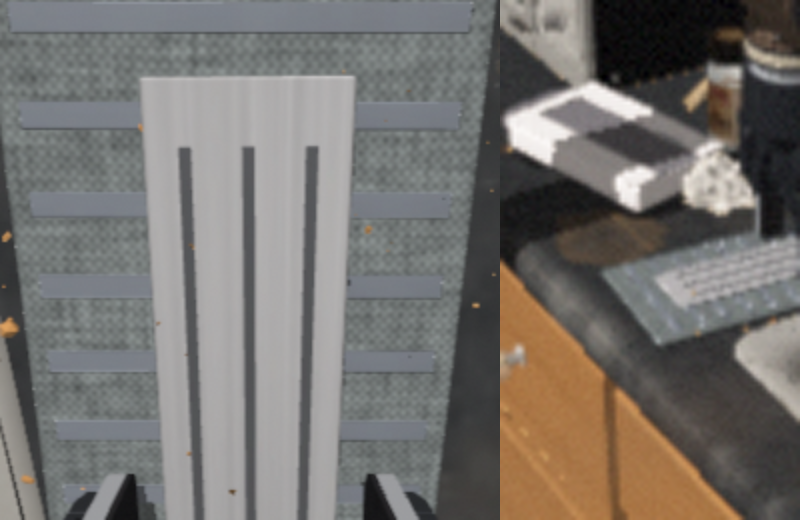

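The plate lies flat and central on the mat, with its back edge at (142–353, 78). I'll raise straight up and check the numbers.

servo_tool([
  [[0,0,0.06,0],[0,0,0.15,0],[0,0,0.35,0],[0,0,0.6,0],[0,0,0.9,0]],
], claw=0.6)

```text
time: 31.25
eef_pos: [0.5603, 0.0516, 0.0651]
tcp_rot: [-0.479, 0.52, 0.48, 0.52]
contact_force: [0.8, 0.4, -0.2]
opening: 0.799
```

servo_tool([
  [[0,0,0.2,0],[0,0,0.4,0],[0,0,0.5,0],[0,0,0.5,0],[0,0,0.5,0]],
])

```text
time: 31.75
eef_pos: [0.5605, 0.0516, 0.1138]
tcp_rot: [-0.479, 0.52, 0.479, 0.52]
contact_force: [0.7, 0.0, -0.5]
opening: 0.8
```

Run:
```python
from h import *
import pickle
s=pickle.load(open('s12.pkl','rb'));m=np.array([.5216,.0540]);a=-.082;R=np.array([[np.cos(a),np.sin(a)],[-np.sin(a),np.cos(a)]])
for uv in [(142,78),(353,76)]:
    P=wun(s,(130+uv[0]/2,uv[1]/2),.008);print(P.round(4),'in mat',(R@(P[:2]-m)).round(4))
s=get_state();w=read_camera('wrist');print(s['time'],s['eef_pos'],s['contact_force'])
for q in ('insert_plate','drying_mat'): print(q,[(np.round(r['at'],3).tolist(),round(r['p'],2)) for r in recognise('wrist',q)[:1]])
print(sign_off())
```

```text
[0.4521 0.0365 0.008 ] in mat [-0.0679 -0.0231]
[0.4556 0.0842 0.008 ] in mat [-0.0683  0.0247]
31.75 [0.56049649 0.05157924 0.1137739 ] [ 0.69361104  0.0373582  -0.47696547]
insert_plate [([0.514, 0.054, 0.008], 0.68)]
drying_mat []
the job is handed in; nothing more can be done
None
```

The plate is out of the slicer and lying flat on the drying mat, let go. I handed the job in at about 32 s of the 61 s allowed; it gives no verdict, so the checks below are my own measurements.

- **Sliding:** I touched down slowly and pressed with 16 to 19 N. The plate slid out until 47.5 mm overhung the mouth, and I let it go there.
- **Lifting:** I pinched it by its long edges with 70 N and lifted it clear. It was nearly level in the grip, with the tail slightly low.
- **Laying down:** The fingertips reached the mat before the plate did, so it settled the last stretch on release. I estimate about 10 mm, well under the 35 mm drop limit.
- **Last checks:** The plate's back end is 68 mm from the mat's centre along its length and within 1 mm of its middle line. The whole plate is therefore inside the outline. The wrist force read about zero, and the gripper is clear above the plate.

**What disagreed:**
- The real fingertips stood about 30 mm behind the stated tool point, so the touch-down took more steps than planned.
- The white crumpled ball at the mouth had no physical body; the plate passed straight through it.
- In the last wrist picture the network did not find the mat. The mat's position comes from my own measurement in an earlier picture.
- I did not measure the positions of the tin, jars, bottle and fork again at the end. The planned path stayed clear of them, and I saw no unexpected forces.

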